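# Clear the sample cases and hold the plate flush on the tilted anvil

### The job

Clear the loading space in front of the tilted anvil: stack the two yellow sample cases squarely, in either order, on the blue case where it stands, making a column of three. Then pick up the copper sample plate by its black grip, tilt it to match the sloped sprung face of the anvil, and press it flush and square inside the black outline so that the face gives about half of its 10 mm spring travel. Finish while still gripping the plate and pressing it there; leave the tools and other parts on the bench where they are.

Things in the scene. Friction and masses are not known exactly. Their poses are not given: they have to be found in the camera images.
- blue_case: Blue closed plastic sample case, 100 (own x) x 60 (own y) x 40 mm high, flat top, about 0.2 kg. Origin: centre of its underside; z up. Bottom of the column; stands on the table.
- yellow_case_a: Yellow closed plastic sample case, 100 (own x) x 60 (own y) x 40 mm high, flat top, about 0.2 kg. Origin: centre of its underside; z up. Stands on the table at the start.
- yellow_case_b: Yellow closed plastic sample case, 100 (own x) x 60 (own y) x 40 mm high, flat top, about 0.2 kg. Origin: centre of its underside; z up. The same as the other yellow case.
- sample_plate: Copper plate 70 (own x) x 50 (own y) x 6 mm, with a black grip block standing on its middle: 40 (x) x 16 (y) mm, from 6 to 48 mm above the underside; grip it across the 16 mm. About 0.14 kg; lies on the table, grip up. Origin: centre of the plate's underside (the face to hold flush); z points from the underside to the grip.
- anvil: Anvil stand, fixed to the table: dark base 140 x 140 x 12 mm with two cheeks (outer faces 130 mm apart, tops 78 mm high) and between them a blue block, tilted and clamped at an angle that differs from run to run (10 to 24 degrees), carrying a bare aluminium sprung face 96 x 84 mm. The face slopes down towards the stand's own -x side (low edge nearest the robot) and tilts about the stand's own y axis, 60 mm above the table. Origin: centre of the base's underside.
- anvil_mid (a point): Centre of the anvil's sloped face, on its surface (moves with it). x points up the slope, y is level, z is the outward normal of the face. A black outline 76 (x) x 56 (y) mm around it marks where the 70 x 50 mm plate goes, the plate's x along this x (either way round).
- anvil_face (a joint): How far the sprung face is pushed in along its normal: 0 = fully out, 0.010 m = bottomed. About 4 N starts it moving, then 0.9 N per mm. The face does not tilt by itself; the slope stays clamped.
- wrench: Wrench lying on the bench; leave alone.
- screwdriver: Screwdriver lying on the bench; leave alone.
- brass_horn: Turned brass horn, 44 mm across, 70 mm high, standing; leave alone.
- bracket: Small dark steel angle bracket 60 x 45 x 40 mm; leave alone.
- spare_nest: Aluminium block 70 x 70 x 18 mm; leave alone.
- jar: Jar 56 mm across, 70 mm high; leave alone.

How it is judged (in metres and radians):
On the way, in this order (a step that is already met when the one before it is completed fails the run):
1. one yellow case stands squarely on the blue case, let go (((horizontal distance between yellow_case_a and blue_case below 0.012 m and z of yellow_case_a in the frame of blue_case between 0.035 and 0.045 m and angle between the x axis of yellow_case_a and the x axis of blue_case, either way round below 0.14 rad and angle between yellow_case_a's own z axis and vertical below 0.06 rad and linear speed of yellow_case_a below 0.02 m/s and contact force between the fingers and yellow_case_a below 0.05 N) or (horizontal distance between yellow_case_b and blue_case below 0.012 m and z of yellow_case_b in the frame of blue_case between 0.035 and 0.045 m and angle between the x axis of yellow_case_b and the x axis of blue_case, either way round below 0.14 rad and angle between yellow_case_b's own z axis and vertical below 0.06 rad and linear speed of yellow_case_b below 0.02 m/s and contact force between the fingers and yellow_case_b below 0.05 N))), for 0.2 s.
2. the other stands squarely on top: a column of three, let go (((horizontal distance between each of yellow_case_a, yellow_case_b and blue_case below 0.012 m and z of yellow_case_a in the frame of blue_case between 0.035 and 0.045 m and angle between the x axis of each of yellow_case_a, yellow_case_b and the x axis of blue_case, either way round below 0.14 rad and angle between each of yellow_case_a, yellow_case_b's own z axis and vertical below 0.06 rad and linear speed of each of yellow_case_a, yellow_case_b below 0.02 m/s and contact force between the fingers and yellow_case_a below 0.05 N and z of yellow_case_b in the frame of blue_case between 0.075 and 0.085 m and contact force between the fingers and yellow_case_b below 0.05 N) or (horizontal distance between each of yellow_case_b, yellow_case_a and blue_case below 0.012 m and z of yellow_case_b in the frame of blue_case between 0.035 and 0.045 m and angle between the x axis of each of yellow_case_b, yellow_case_a and the x axis of blue_case, either way round below 0.14 rad and angle between each of yellow_case_b, yellow_case_a's own z axis and vertical below 0.06 rad and linear speed of each of yellow_case_b, yellow_case_a below 0.02 m/s and contact force between the fingers and yellow_case_b below 0.05 N and z of yellow_case_a in the frame of blue_case between 0.075 and 0.085 m and contact force between the fingers and yellow_case_a below 0.05 N))), for 0.2 s.
3. the sample plate is lifted clear of the table (height (world z) of sample_plate above 0.03 m and contact force between the fingers and sample_plate above 2 N), for 0.1 s.
At the end, for the whole second after the job is handed in: Cases stacked on the blue one within 12 mm and 8 degrees, upright, let go. Plate gripped, still, over 3 N on the anvil face: slope matched within 2.3 degrees, gap under 3 mm, centred within 14 mm each way, turned under 7 degrees, face pushed in 2 to 8.5 mm (((horizontal distance between each of yellow_case_a, yellow_case_b and blue_case below 0.012 m and z of yellow_case_a in the frame of blue_case between 0.035 and 0.045 m and angle between the x axis of each of yellow_case_a, yellow_case_b and the x axis of blue_case, either way round below 0.14 rad and angle between each of yellow_case_a, yellow_case_b's own z axis and vertical below 0.06 rad and linear speed of each of yellow_case_a, yellow_case_b below 0.02 m/s and contact force between the fingers and yellow_case_a below 0.05 N and z of yellow_case_b in the frame of blue_case between 0.075 and 0.085 m and contact force between the fingers and yellow_case_b below 0.05 N) or (horizontal distance between each of yellow_case_b, yellow_case_a and blue_case below 0.012 m and z of yellow_case_b in the frame of blue_case between 0.035 and 0.045 m and angle between the x axis of each of yellow_case_b, yellow_case_a and the x axis of blue_case, either way round below 0.14 rad and angle between each of yellow_case_b, yellow_case_a's own z axis and vertical below 0.06 rad and linear speed of each of yellow_case_b, yellow_case_a below 0.02 m/s and contact force between the fingers and yellow_case_b below 0.05 N and z of yellow_case_a in the frame of blue_case between 0.075 and 0.085 m and contact force between the fingers and yellow_case_a below 0.05 N)) and angle between the z axis of sample_plate and the z axis of anvil_mid, either way round below 0.04 rad and angle between the x axis of sample_plate and the x axis of anvil_mid, either way round below 0.12 rad and x of sample_plate in the frame of anvil_mid between -0.014 and 0.014 m and y of sample_plate in the frame of anvil_mid between -0.014 and 0.014 m and z of sample_plate in the frame of anvil_mid between -0.003 and 0.003 m and angle between sample_plate's own z axis and vertical below 1 rad and contact force between sample_plate and anvil above 3 N and contact force between the fingers and sample_plate above 3 N and value of joint anvil_face between 0.002 and 0.0085 m and linear speed of sample_plate below 0.01 m/s); the arm keeps its last pose, push and grip.
It fails at once if the blue case is shifted more than 25 mm (distance of blue_case from where it was at the start of the episode above 0.025 m).
It fails at once if a bystander is moved more than 25 mm (distance of any of wrench, screwdriver, brass_horn, bracket, spare_nest, jar from where it was at the start of the episode above 0.025 m).
It also fails if it takes over 67 s, if anything falls off the work surface, if the arm or the gripper's body presses on something with over 40 N, if the wrist force passes 120 N, or if a joint passes its speed limit or range.

### The arm

A 7-joint arm with a two-finger parallel gripper is mounted at the origin on the work surface. World frame = base frame: x ahead of the robot, y to its left, z up, the work surface at z = 0. Lengths are in m, angles in degrees, forces in N, time in s.
With the tool pointing down it reaches from about 0.4 to 0.85 m from the base axis. Payload 10.4 kg.
Tool frame: the origin (TCP) lies at the very end of the fingers, on their centre line; the grasp point (between the pads) lies 19 mm behind it; z points along the fingers, y is the line along which they close (so a half turn about z gives the same grasp; the last joint's range is limited). The gripper opens to 87 mm and grips with 3 to 60 N. Pads are 19 mm wide; open, the fingers measure 117 mm over their backs; the gripper's body (75 mm by 190 mm) begins 51 mm behind the grasp point.
Start: joints at [-73.43, 19.034, -3.707, 83.658, 1.238, 77.344, -5.071], TCP at [0.192, 0.595, 0.223] pointing down, gripper open.
Joint ranges: [-148.97, 148.97], [-28.65, 121.19], [-84.17, 76.75], [9.2, 138.47], [-72.65, 252.65], [3.7, 117.97], [-149.18, 149.18]. Speed limits (degrees/s): [127.2, 127.2, 159.86, 159.86, 180, 180, 180].

### API

Orientations are given as [roll, pitch, yaw] about the fixed x, y, z axes, in that order (R = Rz(yaw) Ry(pitch) Rx(roll)).
In Python, from bench import bot gives the robot as it stands.
- The arm moves only by the tool jog_arm, never from a script. Its argument "targets" is text: rows parted by semicolons, each of 7 numbers parted by spaces: the closure, from 0 (fully open) to 1 (shut), then the shift along the tool's x, y, z in m, then the turn, a rotation vector about the tool's x, y, z in rad. A call has 1 to 5 rows; each row shifts and turns the commanded pose from where the row before left it, along the tool's axes as they then stand; what a row does not reach is not made up. A row lasts 1/8 s, in which the tool goes at most 62.5 mm and 10.7 degrees, less where a joint would pass 70% of its speed; a pose out of reach is approached as far as the arm can. A call with a gripper value outside its range is refused whole. The fingers move at their own pace and stop on an object; "grip_force" is the grip in N (left out, the last holds). Time passes only in rows, so rows that do not move let the fingers close. It gives the time, the measured TCP pose, the force, the opening and the grip force at its end, in the units of the state.
- bot.sense(): the state, without advancing time (a new reading comes with each control period).
- bot.snapshot(name): name is "scene" or "side" or "wrist"; returns a dict with "image" (480x640x3 uint8, red, green, blue), "range_z" (480x640 float32, m along the optical axis (not along the pixel's ray), 0 where there is no reading), "mtx" (3x3 intrinsics, pixels), "k1" (the pictures are not rectified: a ray, as slopes to the right and down, at radius r is drawn at 1 + k1 r^2 times it, then the intrinsics apply), "camera_from_world" (4x4, takes a point from world to camera coordinates). Camera axes: x right, y up, looking along -z (the intrinsics and any distortion apply to the point x, -y, -z); pixel columns grow to the right and rows downward; lengths in m; the calibration is good to about 2 mm. A picture is of the moment at which its call begins.
- bot.job_done(): hands the job in; it is judged then, once.
The state is a dict: "time_s": time; "joints": joint angles; "joint_vel": joint speeds; "joint_torque": joint torques, N m; "tcp_pos": TCP position; "tcp_rot": TCP orientation; "contact_force": force on the tool from outside, world axes, zero at the start; "wrist_torque": the same for the moment, N m; "finger_gap": opening from 0.0 (shut) to 1.0 (fully open); "finger_force": force on a finger pad.
Only numpy, scipy, OpenCV 4.12 (cv2) and the standard library are available. Lean on these libraries where they do the work, as an engineer would, in place of code of your own. Each camera call takes 0.05 s, during which the arm holds its last target. There are 200 camera calls.

## Working session

There is one attempt and no reset: what is moved stays moved. The work goes in short steps, Python scripts to look and compute and a tool call to move; the robot and the scene stay as the last step left them, time stands still between calls to the robot, and variables do not carry over. Pictures are saved under pics/ and viewed, at most 10 in all, crops included, and the job is handed in when it is done.

Besides the shell and the picture viewer there is one more tool, called as name(argument=value, ...) on one line, values as JSON. jog_arm: Moves the arm, as the interface text tells. Its arguments: {"type":"object","properties":{"targets":{"type":"string"},"grip_force":{"type":"number"}},"required":["targets"]}

```bash
mkdir -p pics; cat > h.py <<'E'
import numpy as np, cv2
from scipy.spatial.transform import Rotation as R
from bench import bot
def cloud(s):
    K=s["mtx"];k=float(np.ravel(s["k1"])[0])
    v,u=np.mgrid[0:480,0:640]
    p=np.stack([u,v],-1).reshape(-1,1,2).astype(np.float64)
    n=cv2.undistortPoints(p,np.array(K,float),np.array([k,0,0,0,0.])).reshape(480,640,2)
    z=s["range_z"].astype(float)
    c=np.stack([n[...,0]*z,-n[...,1]*z,-z,np.ones_like(z)],-1)
    w=c@np.linalg.inv(np.array(s["camera_from_world"])).T
    w=w[...,:3]; w[z==0]=np.nan
    return w
def snap(n,f):
    s=bot.snapshot(n); cv2.imwrite("pics/"+f,cv2.cvtColor(s["image"],cv2.COLOR_RGB2BGR)); 
    w=cloud(s); np.savez("/tmp/"+f+".npz",w=w,im=s["image"]); return s,w
E
python3 - <<'E'
from h import *
for n in("scene","side"):
    s,w=snap(n,n+"0.png")
print(bot.sense())
E
```

```text
{'time_s': 0.1, 'joints': array([-73.42944734,  19.06990886,  -3.70765873,  83.69909249,
         1.23895817,  77.34248585,  -5.06800314]), 'joint_vel': array([ 0.03591591, -0.05483859, -0.02538079, -0.10113867, -0.07538409,
       -0.07382462,  0.00466764]), 'joint_torque': array([ 9.06011155e-04, -6.24545360e+01,  2.42499949e-02, -3.90716815e+01,
       -6.14117878e-02,  3.65326053e-02,  7.01124850e-05]), 'tcp_pos': array([0.19164255, 0.59455048, 0.22183408]), 'tcp_rot': array([-1.79928534e+02,  4.21621921e-03,  1.62139189e+02]), 'contact_force': array([-1.31595734,  1.32838055,  0.48350662]), 'wrist_torque': array([-0.01366088,  0.03403535, -0.01170901]), 'finger_force': 0.0, 'finger_gap': 1.0001698984194864}
```

View pics/scene0.png

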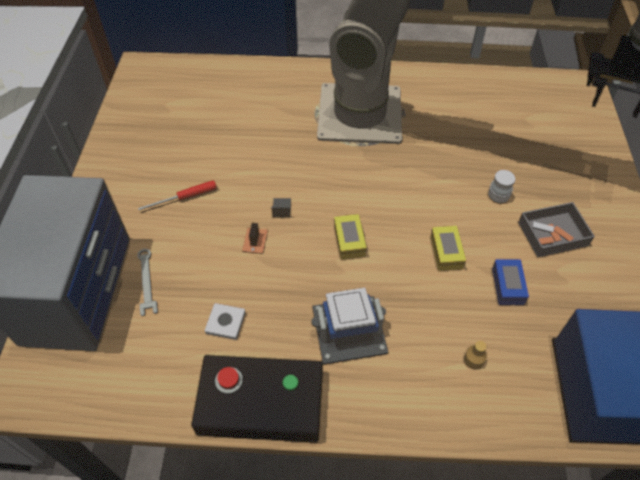

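View pics/side0.png

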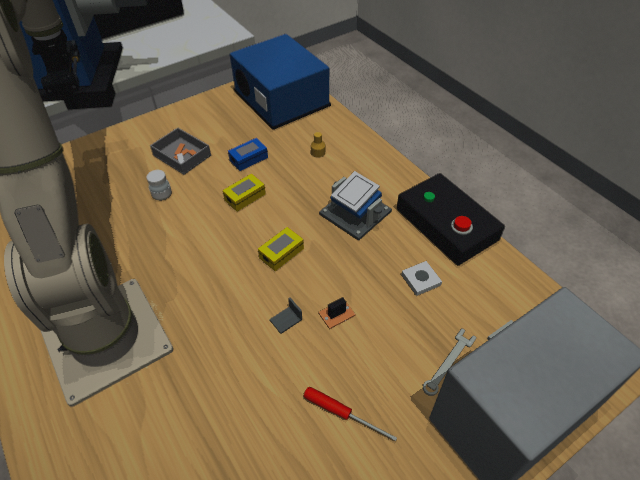

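The scene view shows yellow cases at about (350,235) and (449,247), blue at (511,282), the plate at (256,238) and the anvil at (350,312). The side view shows the same objects.

```bash
cat >> h.py <<'E'
def rect(w,c,r,zl,zh):
    m=(np.hypot(w[...,0]-c[0],w[...,1]-c[1])<r)&(w[...,2]>zl)&(w[...,2]<zh)
    q=w[m]; (cx,cy),(a,b),t=cv2.minAreaRect((q[:,:2]*1000).astype(np.float32))
    if a<b: a,b,t=b,a,t+90
    t=(t+90)%180-90
    return [round(float(x),1) for x in(cx,cy,a,b,t,np.median(q[:,2])*1000,len(q))]
E
python3 - <<'E'
from h import *
px={"scene":dict(y1=(350,235),y2=(449,247),blue=(511,282),pl=(263,239),grip=(254,232),anv=(350,308),jar=(503,185),brk=(282,208),horn=(477,355)),
"side":dict(y1=(281,247),y2=(244,190),blue=(248,153),pl=(340,318),grip=(337,308),anv=(357,190))}
for n in px:
    w=np.load(f"/tmp/{n}0.png.npz")["w"]
    print(n)
    for k,(u,v) in px[n].items():
        c=np.nanmedian(w[v-2:v+3,u-2:u+3].reshape(-1,3),0); print(k,c.round(3),end=" ")
        if k in("y1","y2","blue"): print(rect(w,c,.07,.03,.055),end="")
        if k=="grip": print(rect(w,c,.06,.03,.06),end="")
        if k=="pl": print(rect(w,c,.06,.0035,.02),end="")
        if k=="anv":
            P=w[v-9:v+10,u-14:u+15].reshape(-1,3);P=P[~np.isnan(P[:,0])]
            m=P.mean(0);nn=np.linalg.svd(P-m)[2][2];nn*=np.sign(nn[2]);print(m.round(4),nn.round(3),"tilt",np.degrees(np.arccos(nn[2])),"az",np.degrees(np.arctan2(nn[1],nn[0])),end="")
            print(rect(w,m,.09,.045,.1),rect(w,m,.12,.006,.018))
        print()
E
```

```text
scene
y1 [ 0.462 -0.015  0.039] [453.8, -16.9, 105.4, 60.7, 11.5, 38.5, 930.0]
y2 [0.484 0.213 0.038] [473.7, 212.3, 104.6, 62.0, 7.8, 38.2, 983.0]
blue [0.571 0.346 0.039] [559.8, 347.7, 102.2, 62.4, 2.3, 38.6, 1052.0]
pl [ 0.459 -0.221  0.004] [462.4, -221.4, 101.9, 93.1, -12.3, 6.1, 266.0]
grip [ 0.469 -0.237  0.044] [464.8, -241.7, 42.2, 17.2, -3.7, 45.4, 139.0]
anv [ 0.685 -0.01   0.088] [ 0.6849 -0.01    0.0893] [-0.213 -0.047  0.976] tilt 12.590755727287295 az -167.54852055301214[685.9, -13.7, 156.5, 102.1, -78.0, 82.5, 2564.0] [691.5, -9.8, 191.3, 153.4, 19.9, 10.9, 1659.0]

jar [0.308 0.353 0.064] 
brk [ 0.388 -0.181  0.036] 
horn [0.757 0.251 0.047] 
side
y1 [ 0.446 -0.028  0.039] [450.1, -17.0, 103.4, 62.4, 11.7, 38.6, 827.0]
y2 [0.467 0.2   0.04 ] [470.6, 212.2, 102.4, 65.9, 7.6, 38.4, 638.0]
blue [0.551 0.329 0.039] [556.6, 347.2, 103.2, 65.2, 2.3, 38.5, 533.0]
pl [ 0.46  -0.257  0.005] [456.3, -261.3, 108.1, 82.6, -15.7, 5.7, 321.0]
grip [ 0.458 -0.248  0.04 ] [461.6, -242.2, 40.0, 18.9, 0.3, 45.7, 178.0]
anv [ 0.685 -0.015  0.09 ] [ 0.6859 -0.0147  0.0896] [-0.198 -0.064  0.978] tilt 12.023853127786458 az -162.17473375248218[682.2, -13.3, 159.9, 97.2, -75.6, 82.1, 1638.0] [696.3, -17.9, 160.5, 158.8, -77.5, 10.9, 1010.0]
```

jog_arm(targets="0 0 0 0 0 0 -0.15; 0 0 0 0 0 0 -0.15; 0 0 0 0 0 0 -0.15; 0 -0.025 -0.046 0 0 0 0; 0 -0.025 -0.046 0 0 0 0", grip_force=25)

```text
time_s: 0.72
tcp_pos: [0.2544, 0.5095, 0.2219]
tcp_rot: [-180.0, -0.0, -172.0]
contact_force: [0.6, 0.1, -0.0]
finger_gap: 0.999
finger_force: 0.0
```

jog_arm(targets="0 -0.025 -0.046 0 0 0 0; 0 -0.025 -0.046 0 0 0 0; 0 -0.025 -0.046 0 0 0 0; 0 -0.025 -0.046 0 0 0 0; 0 -0.025 -0.046 0 0 0 0")

```text
time_s: 1.35
tcp_pos: [0.4101, 0.2984, 0.2224]
tcp_rot: [180.0, -0.0, -172.1]
contact_force: [0.8, -0.0, 0.7]
finger_gap: 0.999
finger_force: 0.0
```

jog_arm(targets="0 -0.025 -0.046 0 0 0 0; 0 -0.025 -0.046 0 0 0 0; 0 0 0 0 0 0 0; 0 0 0 0 0 0 0")

```text
time_s: 1.85
tcp_pos: [0.4712, 0.2163, 0.2223]
tcp_rot: [180.0, -0.0, -172.1]
contact_force: [0.5, 0.2, -0.2]
finger_gap: 0.996
finger_force: 0.0
```

```bash
cat >> h.py <<'E'
def go(p,rpy):
    s=bot.sense();A=R.from_euler("xyz",s["tcp_rot"],degrees=True);B=R.from_euler("xyz",rpy,degrees=True)
    print("pos",s["tcp_pos"].round(4),"turn",(A.inv()*B).as_rotvec().round(3),"then shift",B.inv().apply(np.array(p)-s["tcp_pos"]).round(4),"| shift first",A.inv().apply(np.array(p)-s["tcp_pos"]).round(4))
E
python3 - <<'E'
from h import *
s,w=snap("wrist","w1.png")
print(rect(w,(.471,.212),.075,.03,.055))
E
```

```text
[470.4, 214.2, 100.8, 60.2, 8.1, 40.8, 8439.0]
```

View pics/w1.png

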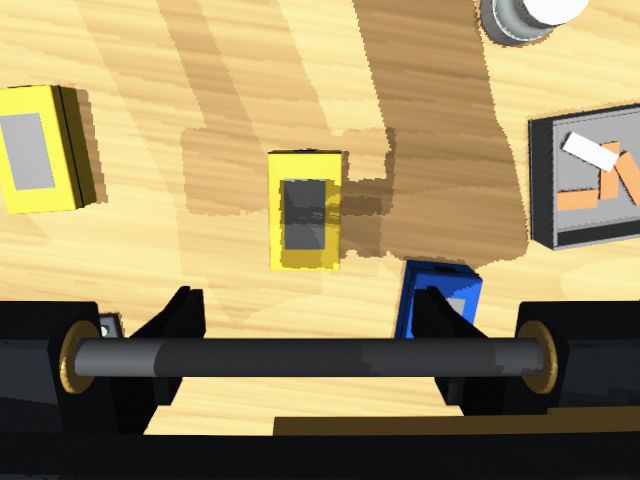

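The wrist view has the yellow case centred at about (305,210), between the fingers and squared to them. I'm descending to grasp it.

jog_arm(targets="0 0.001 -0.002 0.05 0 0 0; 0 0 0 0.05 0 0 0; 0 0 0 0.05 0 0 0; 0 0 0 0.045 0 0 0; 0 0 0 0.017 0 0 0")

```text
time_s: 2.52
tcp_pos: [0.4687, 0.2142, 0.0083]
tcp_rot: [-179.9, -0.2, -172.0]
contact_force: [-0.9, 0.8, -0.1]
finger_gap: 1.001
finger_force: 0.0
```

jog_arm(targets="0.5 0 0 0 0 0 0; 0.5 0 0 0 0 0 0; 0.6 0 0 0 0 0 0; 0.6 0 0 0 0 0 0; 0.6 0 0 0 0 0 0")

```text
time_s: 3.15
tcp_pos: [0.4717, 0.2141, 0.0118]
tcp_rot: [179.9, 0.1, -172.1]
contact_force: [-0.3, -0.1, 7.6]
finger_gap: 0.687
finger_force: 25.0
```

jog_arm(targets="0.6 0 0 -0.03 0 0 0; 0.6 0 0 -0.06 0 0 0; 0.6 0 0 -0.06 0 0 0; 0.6 0 0 -0.06 0 0 0; 0.6 0 0 -0.02 0 0 0.1")

```text
time_s: 3.78
tcp_pos: [0.472, 0.2141, 0.2449]
tcp_rot: [179.8, 0.3, -177.9]
contact_force: [0.0, -1.3, -2.9]
finger_gap: 0.685
finger_force: 25.0
```

jog_arm(targets="0.6 -0.04 0.04 0 0 0 0; 0.6 -0.04 0.04 0 0 0 0; 0.6 -0.04 0.04 0 0 0 0; 0.6 -0.015 0.01 0 0 0 0; 0.6 0 0 0 0 0 0")

```text
time_s: 4.4
tcp_pos: [0.6009, 0.3491, 0.2392]
tcp_rot: [-179.9, -0.1, -177.8]
contact_force: [-0.3, -1.0, -2.2]
finger_gap: 0.686
finger_force: 25.0
```

```bash
python3 - <<'E'
from h import *
s,w=snap("wrist","w2.png")
print(rect(w,(.557,.349),.075,.03,.055)); go((.557,.349,.2),(180,0,182.3))
E
```

```text
[542.4, 348.4, 73.1, 59.4, 2.6, 40.8, 6264.0]
pos [0.6006 0.3483 0.2399] turn [-0.001 -0.001 -0.002] then shift [0.0436 0.0024 0.0399] | shift first [0.0435 0.0024 0.0399]
```

View pics/w2.png

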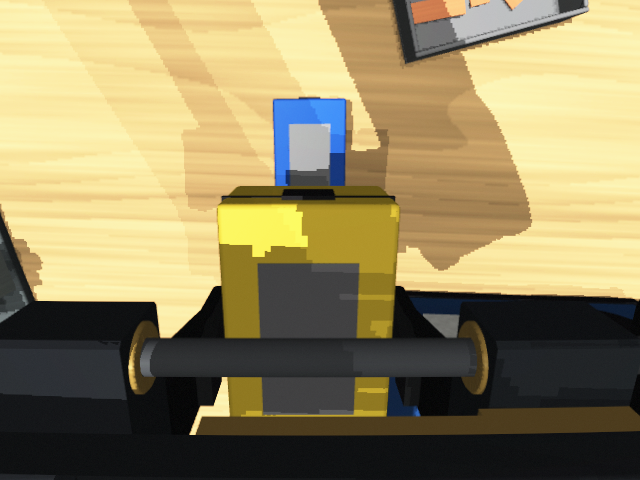

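The blue case is visible at about (310,145), with its far end hidden by the held case. Its near edge gives a centre of about (0.556, 0.3485) and a yaw of 2.5°.

jog_arm(targets="0.6 0.0215 0.001 0.01 0 0 0; 0.6 0.0215 0.001 0.04 0 0 -0.006; 0.6 0 0 0.05 0 0 0; 0.6 0 0 0.05 0 0 0; 0.6 0 0 0.025 0 0 0")

```text
time_s: 5.08
tcp_pos: [0.5558, 0.3474, 0.0634]
tcp_rot: [-179.9, -0.2, -177.5]
contact_force: [-0.6, -0.0, -1.8]
finger_gap: 0.689
finger_force: 25.0
```

jog_arm(targets="0.6 0 0 0.005 0 0 0; 0.6 0 0 0.002 0 0 0; 0.6 0 0 0.002 0 0 0; 0.6 0 0 0.001 0 0 0; 0.6 0 0 0 0 0 0")

```text
time_s: 5.7
tcp_pos: [0.5579, 0.3493, 0.056]
tcp_rot: [180.0, 0.0, -177.5]
contact_force: [0.5, -0.3, -2.3]
finger_gap: 0.685
finger_force: 25.0
```

jog_arm(targets="0.6 0 0 0.001 0 0 0; 0.6 0 0 0.001 0 0 0; 0.6 0 0 0.001 0 0 0; 0.6 0 0 0 0 0 0")

```text
time_s: 6.2
tcp_pos: [0.5577, 0.3491, 0.0524]
tcp_rot: [-180.0, -0.0, -177.5]
contact_force: [-0.3, 0.2, -3.1]
finger_gap: 0.692
finger_force: 25.0
```

jog_arm(targets="0.6 0 0 0.001 0 0 0; 0.6 0 0 0.001 0 0 0; 0.6 0 0 0 0 0 0")

```text
time_s: 6.58
tcp_pos: [0.5579, 0.3492, 0.0519]
tcp_rot: [180.0, 0.0, -177.5]
contact_force: [-4.8, -3.5, 9.3]
finger_gap: 0.688
finger_force: 25.0
```

jog_arm(targets="0.3 0 0 0 0 0 0; 0 0 0 0 0 0 0; 0 0 0 0 0 0 0; 0 0 0 -0.02 0 0 0; 0 0 0 -0.05 0 0 0")

```text
time_s: 7.2
tcp_pos: [0.5566, 0.3484, 0.1202]
tcp_rot: [-179.9, -0.2, -177.5]
contact_force: [1.4, 0.6, 1.8]
finger_gap: 0.987
finger_force: 0.0
```

jog_arm(targets="0 0 0 -0.05 0 0 0; 0 0 0 -0.05 0 0 0; 0 0 0 -0.02 0 0 0; 0 0 0 0 0 0 0")

```text
time_s: 7.7
tcp_pos: [0.5586, 0.3495, 0.2437]
tcp_rot: [179.8, 0.2, -177.5]
contact_force: [0.5, 0.2, -0.4]
finger_gap: 1.001
finger_force: 0.0
```

```bash
python3 - <<'E'
from h import *
s,w=snap("wrist","w3.png")
print(rect(w,(.557,.349),.075,.07,.1),rect(w,(.557,.349),.075,.03,.06)); go((.450,-.015,.24),(180,0,191.8))
E
```

```text
[556.6, 350.2, 101.5, 60.0, 2.6, 80.8, 9414.0] [507.2, 346.8, 57.5, 1.8, -86.6, 37.8, 134.0]
pos [0.558  0.3492 0.2415] turn [ 0.001  0.001 -0.162] then shift [ 0.1802 -0.3344  0.0015] | shift first [ 0.1239 -0.3591  0.001 ]
```

jog_arm(targets="0 0 0 0 0 0 -0.162; 0 0.0225 -0.042 0 0 0 0; 0 0.0225 -0.042 0 0 0 0; 0 0.0225 -0.042 0 0 0 0; 0 0.0225 -0.042 0 0 0 0")

```text
time_s: 8.38
tcp_pos: [0.5028, 0.1645, 0.2391]
tcp_rot: [-180.0, -0.1, -168.2]
contact_force: [0.5, -0.9, 0.8]
finger_gap: 1.002
finger_force: 0.0
```

jog_arm(targets="0 0.0225 -0.042 0 0 0 0; 0 0.0225 -0.042 0 0 0 0; 0 0.0225 -0.042 0 0 0 0; 0 0.0225 -0.04 0 0 0 0; 0 0 0 0 0 0 0")

```text
time_s: 9.0
tcp_pos: [0.4486, -0.0178, 0.2397]
tcp_rot: [180.0, -0.1, -168.5]
contact_force: [-1.2, 1.1, -0.9]
finger_gap: 1.001
finger_force: 0.0
```

```bash
python3 - <<'E'
from h import *
s,w=snap("wrist","w4.png")
r=rect(w,(.450,-.015),.075,.03,.055);print(r); go((r[0]/1e3,r[1]/1e3,.012),(180,0,r[4]+180))
E
```

```text
[449.8, -15.5, 100.4, 59.8, 12.1, 40.8, 7664.0]
pos [ 0.4492 -0.0156  0.2398] turn [ 0.001 -0.001 -0.007] then shift [-0.0006  0.      0.2278] | shift first [-9.000e-04 -1.000e-04  2.277e-01]
```

jog_arm(targets="0 -0.001 0 0.055 0 0 -0.007; 0 0 0 0.055 0 0 0; 0 0 0 0.055 0 0 0; 0 0 0 0.045 0 0 0; 0 0 0 0.018 0 0 0")

```text
time_s: 9.68
tcp_pos: [0.4487, -0.0135, 0.0092]
tcp_rot: [180.0, -0.3, -167.7]
contact_force: [-0.2, 0.1, 0.9]
finger_gap: 0.999
finger_force: 0.0
```

jog_arm(targets="0.5 0 0 0 0 0 0; 0.5 0 0 0 0 0 0; 0.6 0 0 0 0 0 0; 0.6 0 0 0 0 0 0; 0.6 0 0 0 0 0 0")

```text
time_s: 10.3
tcp_pos: [0.4517, -0.0143, 0.0134]
tcp_rot: [180.0, 0.1, -167.8]
contact_force: [-1.3, 0.9, 7.3]
finger_gap: 0.685
finger_force: 25.0
```

jog_arm(targets="0.6 0 0 -0.03 0 0 0; 0.6 0 0 -0.06 0 0 0; 0.6 0 0 -0.06 0 0 0; 0.6 0 0 -0.06 0 0 0; 0.6 0 0 -0.02 0 0 0.165")

```text
time_s: 10.92
tcp_pos: [0.452, -0.0144, 0.2463]
tcp_rot: [179.9, 0.3, -177.4]
contact_force: [0.1, 0.1, -2.8]
finger_gap: 0.686
finger_force: 25.0
```

```bash
python3 - <<'E'
from h import *
go((.558,.350,.22),(180,0,182.5))
E
```

```text
pos [ 0.452  -0.0144  0.2463] turn [0.001 0.005 0.001] then shift [-0.1218  0.3594  0.0263] | shift first [-0.1222  0.3592  0.0275]
```

jog_arm(targets="0.6 -0.0175 0.0513 0 0 0 0; 0.6 -0.0175 0.0513 0 0 0 0; 0.6 -0.0175 0.0513 0 0 0 0; 0.6 -0.0175 0.0513 0 0 0 0; 0.6 -0.0175 0.0513 0 0 0 0")

```text
time_s: 11.55
tcp_pos: [0.5261, 0.2476, 0.2424]
tcp_rot: [180.0, -0.0, -177.2]
contact_force: [0.7, -0.8, -1.8]
finger_gap: 0.689
finger_force: 25.0
```

jog_arm(targets="0.6 -0.0175 0.0513 0 0 0 0; 0.6 -0.0175 0.0513 0 0 0 0; 0.6 0 0 0 0 0 0; 0.6 0 0 0 0 0 0")

```text
time_s: 12.05
tcp_pos: [0.556, 0.3494, 0.242]
tcp_rot: [-179.9, -0.0, -177.3]
contact_force: [0.4, -0.8, -1.6]
finger_gap: 0.689
finger_force: 25.0
```

```bash
python3 - <<'E'
from h import *
go((.5585,.3495,.1),(180,0,182.5))
E
```

```text
pos [0.556  0.3494 0.242 ] turn [-0.001 -0.001  0.004] then shift [-0.0025 -0.      0.142 ] | shift first [-2.60e-03  1.00e-04  1.42e-01]
```

jog_arm(targets="0.6 -0.0025 0 0.04 0 0 0.004; 0.6 0 0 0.05 0 0 0; 0.6 0 0 0.04 0 0 0; 0.6 0 0 0.01 0 0 0; 0.6 0 0 0 0 0 0")

```text
time_s: 12.68
tcp_pos: [0.559, 0.3496, 0.1036]
tcp_rot: [180.0, 0.0, -177.5]
contact_force: [-0.3, 0.7, -1.9]
finger_gap: 0.686
finger_force: 25.0
```

jog_arm(targets="0.6 0 0 0.003 0 0 0; 0.6 0 0 0.002 0 0 0; 0.6 0 0 0.001 0 0 0; 0.6 0 0 0.001 0 0 0; 0.6 0 0 0 0 0 0")

```text
time_s: 13.3
tcp_pos: [0.5585, 0.3503, 0.0955]
tcp_rot: [180.0, -0.0, -177.5]
contact_force: [0.7, 0.8, -1.9]
finger_gap: 0.691
finger_force: 25.0
```

jog_arm(targets="0.6 0 0 0.001 0 0 0; 0.6 0 0 0.001 0 0 0; 0.6 0 0 0 0 0 0; 0.6 0 0 0.001 0 0 0; 0.6 0 0 0 0 0 0")

```text
time_s: 13.92
tcp_pos: [0.5586, 0.3503, 0.0935]
tcp_rot: [180.0, 0.0, -177.5]
contact_force: [-3.4, -1.6, 5.3]
finger_gap: 0.687
finger_force: 25.0
```

jog_arm(targets="0.3 0 0 0 0 0 0; 0 0 0 0 0 0 0; 0 0 0 0 0 0 0; 0 0 0 -0.02 0 0 0; 0 0 0 -0.05 0 0 0")

```text
time_s: 14.55
tcp_pos: [0.5575, 0.3496, 0.1623]
tcp_rot: [-179.9, -0.2, -177.5]
contact_force: [1.1, 0.7, 0.8]
finger_gap: 0.985
finger_force: 0.0
```

jog_arm(targets="0 0 0 -0.05 0 0 0; 0 0 0 -0.05 0 0 0; 0 0 0 -0.02 0 0 0; 0 0 0 0 0 0 0")

```text
time_s: 15.05
tcp_pos: [0.5593, 0.3506, 0.2856]
tcp_rot: [179.8, 0.2, -177.5]
contact_force: [0.3, -0.1, -0.0]
finger_gap: 1.0
finger_force: 0.0
```

```bash
python3 - <<'E'
from h import *
s,w=snap("wrist","w5.png")
print(rect(w,(.557,.349),.075,.11,.14),rect(w,(.557,.349),.075,.07,.1)); go((.4615,-.2405,.25),(180,0,178))
E
```

```text
[556.3, 351.3, 101.1, 60.0, 2.2, 120.8, 9316.0] [507.1, 348.0, 59.4, 1.8, -86.8, 85.3, 152.0]
pos [0.5587 0.3503 0.2835] turn [0.001 0.001 0.079] then shift [ 0.0765 -0.5938  0.0335] | shift first [ 0.1232 -0.5859  0.0328]
```

jog_arm(targets="0 0 0 0 0 0 0.079; 0 0.0064 -0.0495 0 0 0 0; 0 0.0064 -0.0495 0 0 0 0; 0 0.0064 -0.0495 0 0 0 0; 0 0.0064 -0.0495 0 0 0 0")

```text
time_s: 15.72
tcp_pos: [0.525, 0.1514, 0.2812]
tcp_rot: [-180.0, -0.1, 178.0]
contact_force: [2.0, -0.6, -0.7]
finger_gap: 1.0
finger_force: 0.0
```

jog_arm(targets="0 0.0064 -0.0495 0 0 0 0; 0 0.0064 -0.0495 0 0 0 0; 0 0.0064 -0.0495 0 0 0 0; 0 0.0064 -0.0495 0 0 0 0; 0 0.0064 -0.0495 0 0 0 0")

```text
time_s: 16.35
tcp_pos: [0.4843, -0.0944, 0.2813]
tcp_rot: [180.0, -0.1, 178.0]
contact_force: [1.1, -0.2, 0.5]
finger_gap: 1.003
finger_force: 0.0
```

jog_arm(targets="0 0.0064 -0.0495 0.01 0 0 0; 0 0.0064 -0.0495 0.01 0 0 0; 0 0.0064 -0.0495 0.014 0 0 0; 0 0 0 0 0 0 0; 0 0 0 0 0 0 0")

```text
time_s: 16.98
tcp_pos: [0.4609, -0.2399, 0.2476]
tcp_rot: [180.0, -0.1, 178.0]
contact_force: [-0.1, 0.0, 0.3]
finger_gap: 1.002
finger_force: 0.0
```

```bash
python3 - <<'E'
from h import *
s,w=snap("wrist","w6.png")
g=rect(w,(.4615,-.2405),.04,.038,.06)
m=(w[...,2]>.0035)&(w[...,2]<.012)&(np.hypot(w[...,0]-.4615,w[...,1]+.2405)<.05);im=s["image"].astype(int);m&=(im[...,0]-im[...,2]>50)
p=cv2.minAreaRect((w[m][:,:2]*1000).astype(np.float32))
print(g,p); go((g[0]/1e3,g[1]/1e3,.03),(180,0,g[4]+180))
E
```

```text
[461.6, -239.9, 39.8, 15.8, -2.3, 48.7, 838.0] ((461.7688293457031, -243.8061981201172), (58.25227737426758, 69.97844696044922), 86.35848999023438)
pos [ 0.4613 -0.2395  0.248 ] turn [ 0.001 -0.001  0.007] then shift [-0.0003 -0.0004  0.218 ] | shift first [-0.0005 -0.0006  0.218 ]
```

View pics/w6.png

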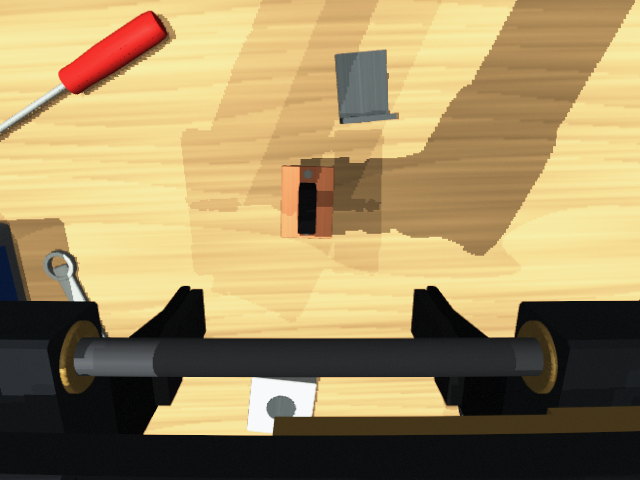

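The plate's grip block is at about (307,208), centred and aligned, and the bracket is clear at (362,85). I'm grasping the plate.

jog_arm(targets="0 0 0 0.055 0 0 0.007; 0 0 0 0.055 0 0 0; 0 0 0 0.055 0 0 0; 0 0 0 0.045 0 0 0; 0 0 0 0.021 0 0 0")

```text
time_s: 17.65
tcp_pos: [0.4602, -0.2384, 0.0149]
tcp_rot: [179.9, -0.2, 177.8]
contact_force: [-0.1, -0.1, 0.5]
finger_gap: 1.002
finger_force: 0.0
```

jog_arm(targets="1 0 0 0 0 0 0; 1 0 0 0 0 0 0; 1 0 0 0 0 0 0; 1 0 0 0 0 0 0; 1 0 0 0 0 0 0", grip_force=40)

```text
time_s: 18.27
tcp_pos: [0.4614, -0.2407, 0.0179]
tcp_rot: [180.0, 0.0, 177.6]
contact_force: [-0.7, 0.2, -0.6]
finger_gap: 0.516
finger_force: 0.0
```

jog_arm(targets="1 0 0 0 0 0 0; 1 0 0 0 0 0 0; 1 0 0 0 0 0 0")

```text
time_s: 18.65
tcp_pos: [0.4611, -0.2407, 0.0175]
tcp_rot: [180.0, -0.0, 177.6]
contact_force: [-0.4, 1.1, -0.1]
finger_gap: 0.179
finger_force: 40.0
```

jog_arm(targets="1 0 0 -0.03 0 0 0; 1 0 0 -0.06 0 0 0; 1 0 0 -0.06 0 0 0; 1 0 0 -0.06 0 0 0; 1 0 0 -0.06 0 0 0")

```text
time_s: 19.27
tcp_pos: [0.4606, -0.2406, 0.2894]
tcp_rot: [180.0, 0.0, 177.6]
contact_force: [1.2, 0.9, -1.5]
finger_gap: 0.187
finger_force: 39.9
```

jog_arm(targets="1 0 0 -0.02 0 0 -0.135; 1 0 0 0 0 0 -0.135; 1 0 0 0 0 0 0")

```text
time_s: 19.65
tcp_pos: [0.4609, -0.2407, 0.3073]
tcp_rot: [180.0, -0.0, -167.0]
contact_force: [-0.0, -0.6, -1.2]
finger_gap: 0.183
finger_force: 39.9
```

```bash
python3 - <<'E'
from h import *
go((.74,-.01,.30),(180,0,193))
E
```

```text
pos [ 0.4609 -0.2407  0.3073] turn [ 0. -0.  0.] then shift [-0.3238  0.162   0.0073] | shift first [-0.3239  0.1618  0.0073]
```

jog_arm(targets="1 -0.046 0.023 0 0 0 0; 1 -0.046 0.023 0 0 0 0; 1 -0.046 0.023 0 0 0 0; 1 -0.046 0.023 0 0 0 0; 1 -0.046 0.023 0 0 0 0")

```text
time_s: 20.27
tcp_pos: [0.6601, -0.0754, 0.3067]
tcp_rot: [180.0, -0.1, -167.1]
contact_force: [0.1, -0.8, -0.7]
finger_gap: 0.176
finger_force: 39.9
```

jog_arm(targets="1 -0.046 0.023 0 0 0 0; 1 -0.046 0.023 0 0 0 0; 1 0 0 0 0 0 0; 1 0 0 0 0 0 0")

```text
time_s: 20.78
tcp_pos: [0.7381, -0.0117, 0.3065]
tcp_rot: [-180.0, -0.1, -167.1]
contact_force: [-0.6, 0.1, -0.4]
finger_gap: 0.182
finger_force: 39.9
```

```bash
python3 - <<'E'
from h import *
s,w=snap("wrist","w7.png")
print(bot.sense()["tcp_pos"])
E
```

```text
[ 0.73786402 -0.01228145  0.30734942]
```

View pics/w7.png

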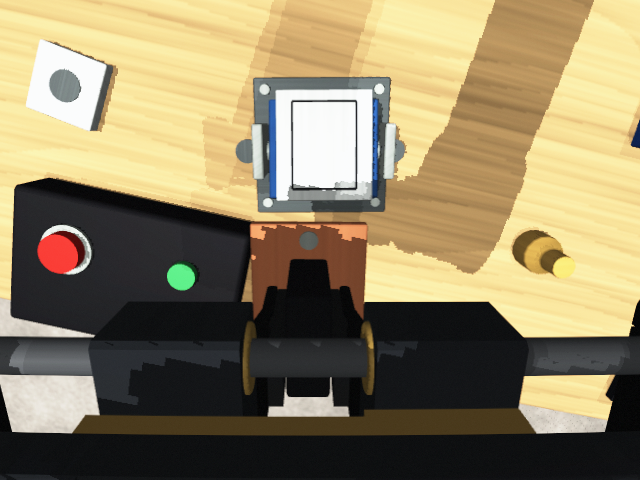

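The anvil is fully in view, with the outline corners at about (292,101), (356,100), (357,188) and (293,188). The held plate is below it, from (250,222) to (367,222).

```bash
python3 - <<'E'
from h import *
d=np.load("/tmp/w7.png.npz");w=d["w"]
P=w[104:180,296:353].reshape(-1,3);P=P[~np.isnan(P[:,0])]
for _ in range(3):
    m=P.mean(0);n=np.linalg.svd(P-m,full_matrices=False)[2][2];n*=np.sign(n[2]);r=(P-m)@n;P=P[abs(r)<2.5*r.std()]
print(r.std(),"n",n.round(4),"tilt",np.degrees(np.arccos(n[2])),"az",np.degrees(np.arctan2(n[1],n[0])))
C=[w[v-1:v+2,u-1:u+2].reshape(-1,3).mean(0) for u,v in((292,101),(356,100),(357,188),(293,188))]
C=np.array(C);print(C.round(4));c=C.mean(0)
e=C[2]+C[3]-C[0]-C[1];print("c",c.round(4),"xdir",np.degrees(np.arctan2(e[1],e[0])),"off plane",((C-m)@n).round(4),"len",np.linalg.norm(e)/2,np.linalg.norm(C[1]+C[2]-C[0]-C[3])/2)
# base plate and face rectangles
print("base",rect(w,c[:2],.11,.006,.018))
# held plate top: copper pixels
im=d["im"].astype(int);b=(im[...,0]-im[...,2]>45)&(w[...,2]>.25);b[:215]=0;b[330:]=0
Q=w[b];q=Q-Q.mean(0);nn=np.linalg.svd(q,full_matrices=False)[2][2];nn*=np.sign(nn[2]);print("plate",len(Q),Q.mean(0).round(4),nn.round(3),[(a.round(4)) for a in(w[224,252],w[224,309],w[224,364])])
E
```

```text
0.0007390741892952491 n [-0.211  -0.0482  0.9763] tilt 12.499084281416081 az -167.11985116678648
[[ 0.6517 -0.0452  0.0831]
 [ 0.6385  0.0087  0.0831]
 [ 0.7105  0.0266  0.0989]
 [ 0.7231 -0.0281  0.099 ]]
c [ 0.6809 -0.0095  0.091 ] xdir 13.718420605199668 off plane [ 0.0002  0.0005 -0.0002 -0.0001] len 0.07551133009775267 0.05578201832960923
base [688.1, -8.3, 140.2, 139.8, 13.2, 12.7, 4632.0]
plate 6805 [ 0.7183 -0.015   0.2973] [0.904 0.149 0.4  ] [array([ 0.7105, -0.0416,  0.2948]), array([ 0.7052, -0.0181,  0.2946]), array([0.6999, 0.0046, 0.2948])]
```

```bash
cat >> h.py <<'E'
c=np.array([.681,-.0095,.0902])
t,y=np.radians(12.5),np.radians(13.3)
fx=np.array([np.cos(t)*np.cos(y),np.cos(t)*np.sin(y),np.sin(t)]);fy=np.array([-np.sin(y),np.cos(y),0]);n=np.cross(fx,fy)
T=R.from_matrix(np.stack([-fx,fy,-n],1)).as_euler("xyz",degrees=True)
E
python3 - <<'E'
from h import *
print(T); go(c+n*.0685,T)
E
```

```text
[-180.    12.5 -166.7]
pos [ 0.7379 -0.0123  0.3073] turn [-0.001 -0.219 -0.007] then shift [0.1004 0.0158 0.1317] | shift first [0.0695 0.0154 0.1503]
```

jog_arm(targets="1 0 0 0 0 -0.11 -0.004; 1 0 0 0 0 -0.109 -0.003; 1 0.05 0.008 0 0 0 0; 1 0.05 0.008 0.04 0 0 0; 1 0 0 0.04 0 0 0")

```text
time_s: 21.45
tcp_pos: [0.6533, -0.0158, 0.2081]
tcp_rot: [179.8, 12.5, -166.8]
contact_force: [1.1, -0.4, -0.7]
finger_gap: 0.179
finger_force: 39.9
```

jog_arm(targets="1 0 0 0.04 0 0 0; 1 0 0 0.01 0 0 0; 1 0 0 0 0 0 0; 1 0 0 0 0 0 0")

```text
time_s: 21.95
tcp_pos: [0.6692, -0.0122, 0.1626]
tcp_rot: [-179.9, 12.7, -166.6]
contact_force: [-0.8, -0.3, -1.8]
finger_gap: 0.18
finger_force: 39.9
```

```bash
python3 - <<'E'
from h import *
print(bot.sense()["tcp_rot"],bot.sense()["contact_force"]);go(c+n*.0245,T)
snap("side","s2.png"); im=cv2.imread("pics/s2.png");cv2.imwrite("pics/s2c.png",cv2.resize(im[100:250,280:440],None,fx=4,fy=4)[:600,:640])
E
```

```text
[-179.94326478   12.70501975 -166.56333305] [-0.80548271 -0.30175236 -1.84824897]
pos [ 0.6692 -0.0122  0.1626] turn [-0.     0.004  0.002] then shift [ 0.0039 -0.0001  0.0488] | shift first [ 0.004  -0.      0.0488]
```

View pics/s2c.png

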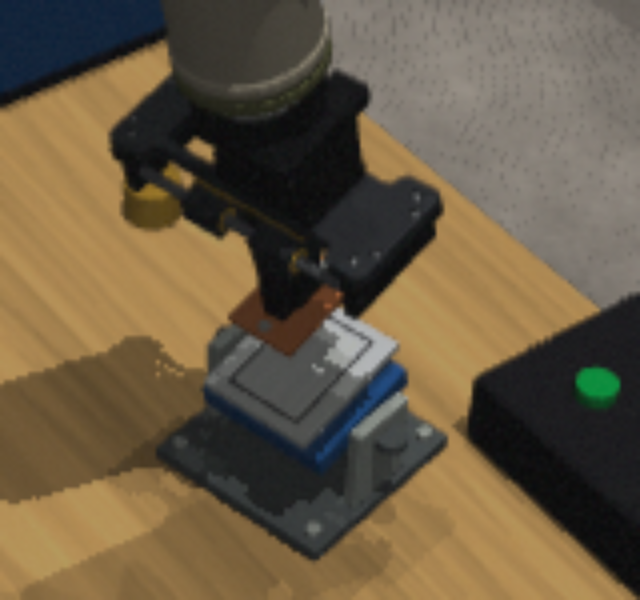

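The side crop shows the plate parallel to the face and about 5 cm above it. I'm closing in.

jog_arm(targets="1 0.005 0 0.02 0 0 0; 1 0 0 0.02 0 0.003 0; 1 0 0 0.004 0 0 0; 1 0 0 0 0 0 0; 1 0 0 0 0 0 0")

```text
time_s: 22.62
tcp_pos: [0.6735, -0.0107, 0.1172]
tcp_rot: [-180.0, 12.4, -166.5]
contact_force: [0.0, -0.3, -1.6]
finger_gap: 0.175
finger_force: 39.9
```

jog_arm(targets="1 0 0 0.003 0 0 0; 1 0 0 0.002 0 0 0; 1 0 0 0.002 0 0 0; 1 0 0 0 0 0 0; 1 0 0 0 0 0 0")

```text
time_s: 23.25
tcp_pos: [0.6745, -0.0103, 0.1096]
tcp_rot: [-180.0, 12.4, -166.5]
contact_force: [-0.7, -0.2, -0.8]
finger_gap: 0.18
finger_force: 39.9
```

```bash
python3 - <<'E'
from h import *
go(c+n*.0185,T)
E
```

```text
pos [ 0.6745 -0.0103  0.1096] turn [-0.    -0.002  0.003] then shift [-0.0022 -0.0007  0.0019] | shift first [-0.0022 -0.0007  0.0019]
```

jog_arm(targets="1 0 0 0.001 0 0 0; 1 0 0 0.001 0 0 0; 1 0 0 0.001 0 0 0; 1 0 0 0 0 0 0; 1 0 0 0 0 0 0")

```text
time_s: 23.88
tcp_pos: [0.675, -0.0101, 0.1068]
tcp_rot: [-180.0, 12.4, -166.5]
contact_force: [-2.6, 0.5, 1.7]
finger_gap: 0.186
finger_force: 39.9
```

jog_arm(targets="1 0 0 0.001 0 0 0; 1 0 0 0.001 0 0 0; 1 0 0 0 0 0 0; 1 0 0 0 0 0 0")

```text
time_s: 24.38
tcp_pos: [0.6755, -0.0101, 0.1048]
tcp_rot: [-180.0, 12.4, -166.5]
contact_force: [-4.2, 0.8, 5.0]
finger_gap: 0.177
finger_force: 39.9
```

jog_arm(targets="1 0 0 0.001 0 0 0; 1 0 0 0.001 0 0 0; 1 0 0 0 0 0 0; 1 0 0 0 0 0 0; 1 0 0 0 0 0 0")

```text
time_s: 25.0
tcp_pos: [0.6759, -0.0099, 0.1028]
tcp_rot: [-180.0, 12.4, -166.5]
contact_force: [-4.4, 0.2, 5.7]
finger_gap: 0.179
finger_force: 39.9
```

```bash
python3 - <<'E'
from h import *
import time
for i in range(1):
    x=bot.sense();print(x["contact_force"],x["wrist_torque"]);
go(c+n*.0185,T)
s,w=snap("side","s3.png"); q=bot.sense();print(q["contact_force"])
im=cv2.imread("pics/s3.png");cv2.imwrite("pics/s3c.png",cv2.resize(im[130:250,300:420],None,fx=5,fy=5,interpolation=cv2.INTER_CUBIC))
s,w2=snap("scene","c3.png"); print(bot.sense()["contact_force"])
# exposed face points: signed height over original plane
for W in(w,w2):
    d=W-c;a,b,h=d@fx,d@fy,d@n
    for nm,m in(("face",(abs(h)<.012)&(abs(a)<.046)&(abs(b)<.040)&((abs(a)>.039)|(abs(b)>.03))),("rim",(abs(h)<.02)&(abs(a)<.033)&(abs(b)<.024)&(abs(b)>.012))):
        P=W[m]
        if len(P)>15:
            mm=P.mean(0);k=np.linalg.svd(P-mm,full_matrices=False)[2][2];k*=np.sign(k[2]);print(nm,len(P),"h mm",np.percentile(h[m]*1e3,[25,50,75]).round(1),"angle to n",np.degrees(np.arccos(min(1,k@n))).round(1))
E
```

```text
[-4.40215423  0.16704014  5.71681651] [0.05166403 1.05294216 0.04928046]
pos [ 0.6759 -0.0099  0.1028] turn [ 0.    -0.002  0.003] then shift [-0.0022 -0.0008 -0.0051] | shift first [-0.0022 -0.0008 -0.0051]
[-5.13065019  0.18285652  5.42238297]
[-5.91876888 -0.02775968  5.17097835]
face 171 h mm [-6.5 -5.4 -4. ] angle to n 0.9
rim 121 h mm [-2.2 -0.   2.2] angle to n 2.8
face 428 h mm [-7.3 -6.1 -4.9] angle to n 0.3
rim 231 h mm [-1.   0.2  1.7] angle to n 1.3
```

View pics/s3c.png

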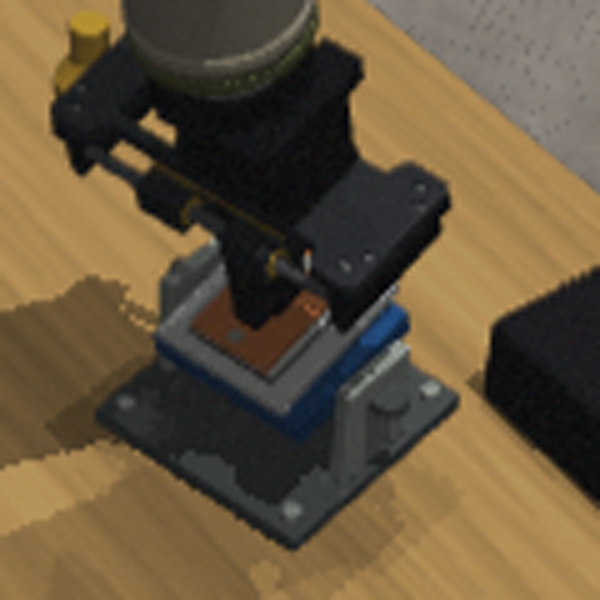

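The side crop shows the plate sitting inside the outline and the face pushed in about 5 mm. I'll check flushness with one wrist depth reading.

```bash
python3 - <<'E'
from h import *
s,W=snap("wrist","w8.png");im=s["image"].astype(int)
d=W-c;a,b,h=d@fx,d@fy,d@n
cop=(im[...,0]-im[...,2]>35)&(h>-.012)&(h<.012)&(abs(a)<.06)&(abs(b)<.05)
fac=(abs(im[...,0]-im[...,2])<25)&(abs(h+.005)<.006)&(abs(a)<.046)&(abs(b)<.04)&((a<-.040)|(abs(b)>.03))
for nm,m in(("plate",cop),("face",fac)):
    P=W[m];
    for _ in range(3):
        mm=P.mean(0);k=np.linalg.svd(P-mm,full_matrices=False)[2][2];k*=np.sign(k[2]);r=(P-mm)@k;P=P[abs(r)<2*r.std()+1e-4]
    A=(P-c)@fx*1e3;B=(P-c)@fy*1e3
    print(nm,len(P),"h",((P-c)@n*1e3).mean().round(2),"pitch,roll deg",np.degrees([k@fx,k@fy]).round(2),"a",np.percentile(A,[1,99]).round(1),"b",np.percentile(B,[1,99]).round(1),"rms",r.std())
print(bot.sense()["contact_force"],bot.sense()["time_s"])
E
```

```text
plate 6225 h 2.46 pitch,roll deg [0.   0.02] a [-35.9   4. ] b [-22.8  25.8] rms 0.0005700172412646758
face 6230 h -3.47 pitch,roll deg [0.01 0.06] a [-45.8   1.5] b [-39.7  39.7] rms 0.0005371758932802223
[-4.66206174  0.27029706  5.89309786] 25.15
```

```bash
python3 -c "
from bench import bot
print(bot.job_done())"
```

```text
the job is handed in; nothing more can be done
None
```

I handed the job in at about 25 s of the 67 s limit; the hand-in call did not report a verdict. Both yellow cases are stacked on the blue one, within about 2–3 mm and 1°. The gripped plate is pressed flush inside the outline, about 1–1.5 mm off centre, with the face pushed in about 4–5 mm.

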